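# Feel one valve lifter for spring-back

## Robot

A 6-joint arm with a two-finger parallel gripper is mounted at the origin on a cart in front of the work surface, level with it; the furniture and walls round the work are solid. World frame = base frame: x ahead of the robot, y to its left, z up, the work surface at z = 0. Lengths are in m, angles in rad, forces in N, time in s.
With the tool pointing down it reaches from about 0.3 to 0.875 m from the base axis. Payload 6.4 kg.
Tool frame: the origin (TCP) lies midway between the tips of the shut fingers; the grasp point (between the pads) lies 19 mm behind it; z points along the fingers, y is the line along which they close (so a half turn about z gives the same grasp; the last joint's range is limited). The gripper opens to 85 mm and grips with 20 to 120 N. Pads are 22 mm wide; open, the fingers measure 114 mm over their backs; the gripper's body (76 mm by 85 mm) begins 54 mm behind the grasp point. The pads swing forward as they close: fully open they stand 13 mm farther back than shut.
Start: joints at [-0.206, 0.181, 1.607, -0, 1.354, -0.206], TCP at [0.575, 0, 0.231] pointing down, gripper open.
Joint ranges: [-2.99, 2.99], [-0.89, 2.07], [0.3, 2.58], [-1.14, 4.28], [0, 2.63], [-3.12, 3.12]. Speed limits (rad/s): [2.57, 2.57, 3.01, 3.14, 3.14, 3.14].

## Interface

Orientations are given as a 3x3 rotation matrix whose columns are the frame's x, y, z axes.
In Python, from station import state, capture, sign_off gives the robot as it stands.
- The arm moves only by the shell command python3 -m handwheel 'ROWS' [FORCE]. ROWS is JSON, a list of rows, each a list of 7 numbers: the shift along the tool's x, y, z in cm, then the turn, a rotation vector about the tool's x, y, z in degrees, then the closure, from 0 (fully open) to 1 (shut). In form: [[x, y, z, rx, ry, rz, jaw], ...]. A call has 1 to 5 rows; each row is the pose to reach, as a shift and turn from the pose commanded when the call began, along the tool's axes at that moment; what a row does not reach only later rows make up. A row lasts 1/12 s, in which the tool goes at most 41.7 mm and 7.16 degrees, less where a joint would pass 70% of its speed; a pose out of reach is approached as far as the arm can. A call with a gripper value outside its range is refused whole. The fingers move at their own pace and stop on an object; FORCE is the grip in N (left out, the last holds). Time passes only in rows, so rows that repeat a pose let the fingers close. It gives the time, the measured TCP pose, the force, the opening and the grip force at its end, in the units of the state.
- state(): the state, without advancing time (a new reading comes with each control period).
- capture(name): name is "scene" or "side" or "wrist"; returns a dict with "pixels" (400x640x3 uint8, red, green, blue), "intrinsics" (3x3 intrinsics, pixels), "k1" (the pictures are not rectified: a ray, as slopes to the right and down, at radius r is drawn at 1 + k1 r^2 times it, then the intrinsics apply), "cam_to_world" (4x4, takes a point from camera to world coordinates); the wrist camera has in their place "T_tool_cam" (4x4, takes a point from camera to tool coordinates, whose origin is the TCP and whose axes are the flange's). Camera axes: x right, y down, z forward; pixel columns grow to the right and rows downward; lengths in m; the calibration is good to about 2 mm. A picture is of the moment at which its call begins: read the wrist's pose just before it. There is no depth.
- sign_off(): hands the job in; it is judged then, once.
The state is a dict: "time_s": time; "q": joint angles; "qd": joint speeds; "effort": joint torques, N m; "eef_pos": TCP position; "tool_rot": TCP orientation; "contact_force": force on the tool from outside, world axes, zero at the start; "torque": the same for the moment, N m; "gripper_width": finger opening in m; "grasp_force": force on a finger pad.
Only numpy, scipy, OpenCV 4.12 (cv2) and the standard library are available. Lean on these libraries where they do the work, as an engineer would, in place of code of your own. Each camera call takes 0.05 s, during which the arm holds its last target. There are 200 camera calls.

## Task

Check the valve lifter with the yellow paint on its top: press it gently straight down with the fingertips by about 8 mm, keep it down for two seconds, then let it rise fully and withdraw. Do not pull any lifter up, do not touch the other three lifters, and leave the things standing round the block where they are.

Things in the scene. Friction and masses are not known exactly. Their poses are not given: they have to be found in the camera images.
- block: fixed aluminium bench block on a dark steel base plate, 100 mm (x) by 290 mm (y) by 60 mm high to its four round bosses; screw heads on it reach 57 mm. Origin at the centre of its underside on the chest top; y runs along the row of lifters, z up. The four lifters stand in one row at y = -90, -30, 30 and 90 mm, in any order, x = 0
- lifter_yellow: valve lifter: upright steel cup of 32 mm diameter, standing 28 mm clear of the aluminium boss round it, its top painted with a yellow disc of 25 mm; this one is to be pressed. Origin at the centre of its flat top, 88 mm above the chest top at rest; z up. It slides only vertically, sprung: 0.6 N per mm pressed, stop at 14 mm, and rises by itself when let go
- lifter_red: valve lifter: upright steel cup of 32 mm diameter, standing 28 mm clear of the aluminium boss round it, its top painted red; leave alone. Origin at the centre of its flat top, 88 mm above the chest top at rest; z up. It slides only vertically, sprung: 0.6 N per mm pressed, stop at 14 mm, and rises by itself when let go
- lifter_blue: valve lifter: upright steel cup of 32 mm diameter, standing 28 mm clear of the aluminium boss round it, its top painted blue; leave alone. Origin at the centre of its flat top, 88 mm above the chest top at rest; z up. It slides only vertically, sprung: 0.6 N per mm pressed, stop at 14 mm, and rises by itself when let go
- lifter_bare: valve lifter: upright steel cup of 32 mm diameter, standing 28 mm clear of the aluminium boss round it, its top bare grey steel; leave alone. Origin at the centre of its flat top, 88 mm above the chest top at rest; z up. It slides only vertically, sprung: 0.6 N per mm pressed, stop at 14 mm, and rises by itself when let go
- spray: red and white aerosol can with a red cap, 67 mm diameter, 209 mm tall, loose; origin at the centre of its underside, z up
- tin: cream round tin with a dark brush stick in it, 85 mm across, 191 mm tall with the stick, loose; origin at the centre of its underside, z up
- filter: blue oil filter, 70 mm diameter, 89 mm tall, loose; origin at the centre of its underside, z up
- pliers: pliers with red handles lying flat, 53 x 175 x 13 mm, loose; origin at the centre of its underside, y along its length
- spanner: steel spanner lying flat, 37 x 204 x 9 mm, loose; origin at the centre of its underside, y along its length

How it is judged:
By the outcome, as a careful person would: the job done as asked, in the order asked, and still so for the second after the job is handed in, with the robot touching nothing.
It also fails if it takes over 38 s, if anything falls off the work surface, if the arm or the gripper's body presses on something with over 40 N, if the wrist force passes 120 N, or if a joint passes its speed limit or range.

## Working session

There is one attempt and no reset: what is moved stays moved. The work goes in short steps, Python scripts to look and compute and a shell command to move; the robot and the scene stay as the last step left them, time stands still between calls to the robot, and variables do not carry over. Pictures are saved under pics/ and viewed, at most 10 in all, crops included, and the job is handed in when it is done.

```bash
mkdir -p pics; cat > h.py <<'E'
import numpy as np, cv2
from station import state, capture, sign_off
def cam(name):
    s=state(); c=capture(name)
    if name=="wrist":
        T=np.eye(4);T[:3,:3]=s["tool_rot"];T[:3,3]=s["eef_pos"]
        M=T@np.array(c["T_tool_cam"])
    else: M=np.array(c["cam_to_world"])
    return dict(img=np.array(c["pixels"]),K=np.array(c["intrinsics"]),k1=c["k1"],M=M)
def ray(c,uv):
    d=(np.linalg.inv(c["K"])@[uv[0],uv[1],1])[:2]; p=d.copy()
    for _ in range(30): p=d/(1+c["k1"]*(p@p))
    return c["M"][:3,3], c["M"][:3,:3]@[p[0],p[1],1]
def plane(c,uv,z):
    o,d=ray(c,uv); return o+d*(z-o[2])/d[2]
def blobs(c,lo,hi,amin=40):
    m=cv2.inRange(cv2.cvtColor(c["img"],cv2.COLOR_RGB2HSV),lo,hi)
    n,l,st,ce=cv2.connectedComponentsWithStats(m)
    return [(ce[i],st[i]) for i in range(1,n) if st[i][4]>=amin]
E
python3 - <<'E'
from h import *
s=state();print(s["time_s"],s["eef_pos"],np.round(s["tool_rot"],3),s["contact_force"],s["gripper_width"])
for n in("scene","side","wrist"):
    c=cam(n);cv2.imwrite(f"pics/{n}.png",c["img"][...,::-1])
    print(n,c["M"][:3,3].round(3))
    for nm,lo,hi in(("yel",(20,110,90),(35,255,255)),("red",(0,130,70),(8,255,255)),("blu",(100,110,50),(125,255,255))):
        for ce,st in blobs(c,lo,hi): print(nm,ce.round(1),st,plane(c,ce,.088).round(4))
E
```

```text
0.0 [5.74450925e-01 1.41011018e-04 2.30389637e-01] [[ 0.     1.    -0.002]
 [ 1.    -0.     0.   ]
 [ 0.    -0.002 -1.   ]] [ 0.67572386 -0.0020418   0.04165653] 0.08537868789571841
scene [ 0.132 -0.457  0.626]
yel [283.4 192. ] [278 189  12   7  70] [0.5113 0.0659 0.088 ]
yel [485.6 362.5] [472 337  35  39 514] [ 0.4792 -0.4043  0.088 ]
red [283.7  97.4] [277  87  15  21 252] [0.7675 0.3771 0.088 ]
red [282.  119.2] [279 110   6  17  60] [0.6902 0.2895 0.088 ]
red [103.9 125.3] [ 98 112  13  28  93] [0.3521 0.5843 0.088 ]
red [292.  126.9] [289 114   7  22  54] [0.6843 0.2436 0.088 ]
red [117.8 160.3] [110 143  17  34 106] [0.3151 0.4097 0.088 ]
red [127.9 185.5] [123 178  11  18  54] [0.2934 0.3065 0.088 ]
red [259.3 182.4] [254 179  12   7  59] [0.4952 0.1245 0.088 ]
red [209.8 192.6] [185 181  48  27 370] [0.4039 0.1675 0.088 ]
red [138.4 211.7] [133 201  11  22  62] [0.2738 0.2149 0.088 ]
blu [8.1 2.8] [  0   0  22   8 125] [0.4573 2.0406 0.088 ]
blu [14.  10.7] [  0   1  29  18 243] [0.4448 1.8738 0.088 ]
blu [349.  183.2] [335 163  30  37 801] [ 0.6256 -0.0061  0.088 ]
blu [33
[... 343 characters left out ...]
  0.088 ]
red [295.4  41.1] [287  40  17   4  55] [-2.896500e+01 -3.215869e+02  8.800000e-02]
red [341.2 149. ] [331 141  20  16 247] [0.7519 0.6213 0.088 ]
red [257.6 202.1] [249 199  19   7 113] [0.4188 0.0309 0.088 ]
red [349.  385.8] [348 372   3  28  65] [ 0.5196 -0.6622  0.088 ]
blu [233.2  85.6] [221  79  25  15 312] [0.2348 3.3146 0.088 ]
blu [352.1 213.5] [342 200  23  29 525] [ 0.6474 -0.0751  0.088 ]
wrist [0.575 0.084 0.373]
yel [235.9 105. ] [221  90  31  31 757] [0.5105 0.0665 0.088 ]
red [210.   27.7] [194  10  33  36 877] [0.4943 0.1241 0.088 ]
blu [410.3 119.9] [ 383   93   93   80 1855] [0.6509 0.0549 0.088 ]
blu [280.4 236.8] [267 225  28  25 545] [ 0.5426 -0.0488  0.088 ]
```

View pics/scene.png

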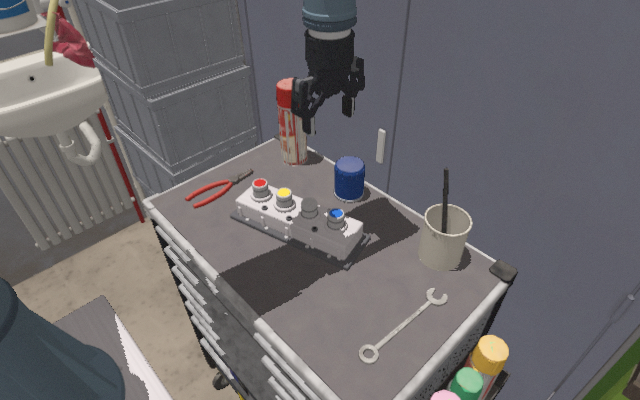

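View pics/wrist.png

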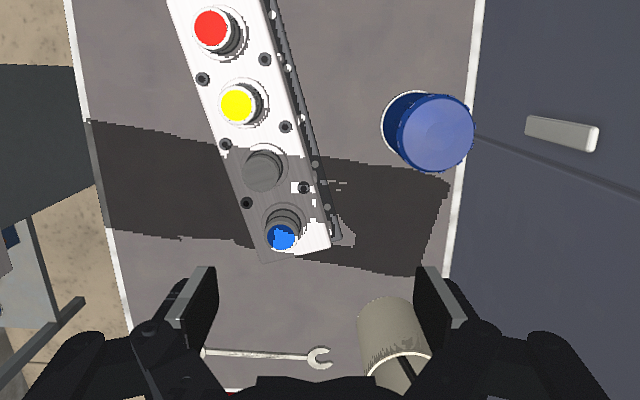

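View pics/side.png

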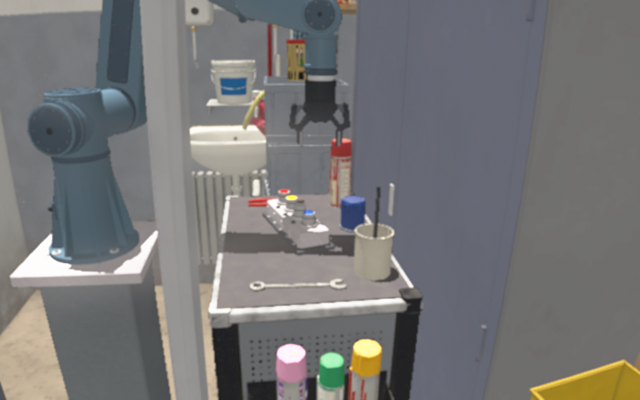

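The yellow lifter is at wrist pixel (236,105) and scene pixel (283,192). The two views put it at about (0.511, 0.066), agreeing within 1 mm. It is 60 mm from red (210,28) and 119 mm from blue (280,237), as it should be. The filter and the can are more than 130 mm away. The side view shows no obstruction overhead.

```bash
python3 -m handwheel '[[2.2,-2.1,0,0,0,0,1],[4.4,-4.2,0,0,0,0,1],[6.6,-6.4,0,0,0,0,1],[6.6,-6.4,4,0,0,0,1],[6.6,-6.4,8,0,0,0,1]]' 20
python3 -m handwheel '[[0,0,0,0,0,0,1],[0,0,0,0,0,0,1],[0,0,0,0,0,0,1],[0,0,0,0,0,0,1]]'
python3 - <<'E'
from h import *
s=state();print(s["time_s"],s["eef_pos"],s["tool_rot"][0],s["contact_force"],s["gripper_width"],max(abs(np.array(s["qd"]))))
for n in("scene","side","wrist"):
    c=cam(n)
    if n!="side":cv2.imwrite(f"pics/{n}2.png",c["img"][...,::-1])
    for ce,st in blobs(c,(20,110,90),(35,255,255)): print(n,ce.round(1),st,plane(c,ce,.088).round(4))
E
```

```text
time_s: 0.57
eef_pos: [0.5125, 0.0671, 0.1533]
tool_rot: [[-0.002, 1.0, 0.008], [1.0, 0.002, -0.001], [-0.001, 0.008, -1.0]]
contact_force: [0.8, 0.0, 0.2]
gripper_width: 0.0256
grasp_force: 0.0
time_s: 0.9
eef_pos: [0.513, 0.0656, 0.1538]
tool_rot: [[0.001, 1.0, 0.004], [1.0, -0.001, -0.0], [-0.0, 0.004, -1.0]]
contact_force: [0.5, 0.2, 0.4]
gripper_width: 0.0001
grasp_force: 0.0
0.9 [0.51295202 0.06558944 0.1537765 ] [5.02107503e-04 9.99992581e-01 3.81905081e-03] [0.50220287 0.15992917 0.41459102] 8.002868233086617e-05 0.007976506912863788
scene [283.3 192. ] [278 189  12   7  71] [0.5112 0.0661 0.088 ]
scene [485.4 362.3] [472 336  35  39 510] [ 0.4793 -0.4039  0.088 ]
side [366.1 362.9] [350 340  31  36 590] [ 0.5508 -0.6223  0.088 ]
side [594.1 384.7] [ 529  360  111   40 2958] [ 0.833  -0.7167  0.088 ]
wrist [311.4 216.6] [ 293  199   38   36 1100] [0.5103 0.0668 0.088 ]
```

View pics/wrist2.png

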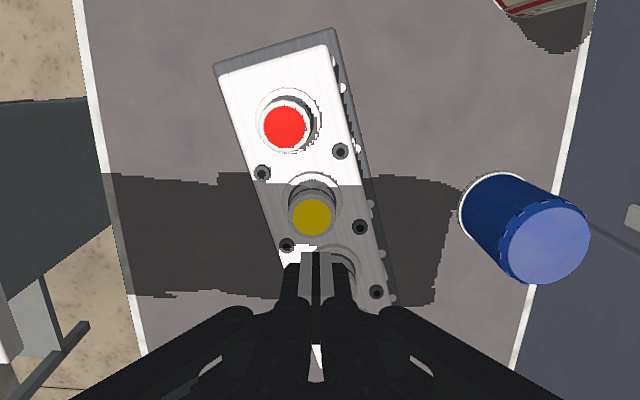

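View pics/scene2.png

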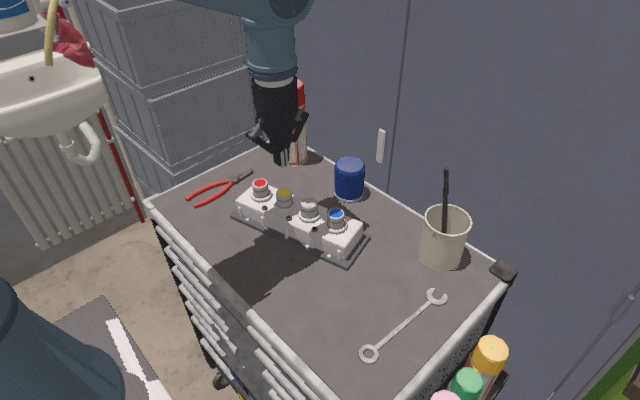

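The shut fingers (wrist pixel about 316,250) line up with the yellow lifter at (311,217). TCP x is about 2 mm too far out, so I correct that and descend to just above the top.

```bash
python3 -m handwheel '[[0,-0.1,1.5,0,0,0,1],[0,-0.2,3,0,0,0,1],[0.05,-0.2,4.5,0,0,0,1],[0.05,-0.2,5.5,0,0,0,1],[0.05,-0.2,5.5,0,0,0,1]]'
python3 -m handwheel '[[0,0,0,0,0,0,1],[0,0,0,0,0,0,1],[0,0,0,0,0,0,1]]'
```

```text
time_s: 1.47
eef_pos: [0.5079, 0.0665, 0.0948]
tool_rot: [[0.0, 1.0, -0.003], [1.0, -0.0, 0.0], [0.0, -0.003, -1.0]]
contact_force: [-0.3, -0.6, -0.8]
gripper_width: 0.0003
grasp_force: 0.0
time_s: 1.72
eef_pos: [0.51, 0.0664, 0.0974]
tool_rot: [[-0.0, 1.0, 0.002], [1.0, 0.0, -0.0], [-0.0, 0.002, -1.0]]
contact_force: [-0.2, -0.2, -0.1]
gripper_width: 0.0001
grasp_force: 0.0
```

```bash
python3 -m handwheel '[[0,0,0.2,0,0,0,1],[0,0,0.4,0,0,0,1],[0,0,0.6,0,0,0,1],[0,0,0.8,0,0,0,1],[0,0,0.8,0,0,0,1]]'
python3 -m handwheel '[[0,0,0,0,0,0,1],[0,0,0,0,0,0,1],[0,0,0,0,0,0,1]]'
python3 -m handwheel '[[0,0,0.1,0,0,0,1],[0,0,0.2,0,0,0,1],[0,0,0.3,0,0,0,1],[0,0,0.3,0,0,0,1],[0,0,0.3,0,0,0,1]]'
python3 -m handwheel '[[0,0,0,0,0,0,1],[0,0,0,0,0,0,1],[0,0,0,0,0,0,1]]'
```

```text
time_s: 2.13
eef_pos: [0.5087, 0.0665, 0.0878]
tool_rot: [[0.0, 1.0, -0.001], [1.0, -0.0, 0.0], [0.0, -0.001, -1.0]]
contact_force: [0.7, 0.5, -0.7]
gripper_width: -0.0003
grasp_force: 0.0
time_s: 2.38
eef_pos: [0.5091, 0.0665, 0.0883]
tool_rot: [[-0.0, 1.0, 0.0], [1.0, 0.0, -0.0], [-0.0, 0.0, -1.0]]
contact_force: [-0.3, -0.1, 0.1]
gripper_width: 0.0001
grasp_force: 0.0
time_s: 2.8
eef_pos: [0.5092, 0.0665, 0.0854]
tool_rot: [[0.0, 1.0, 0.0], [1.0, -0.0, -0.0], [-0.0, 0.0, -1.0]]
contact_force: [0.4, 0.1, 1.7]
gripper_width: 0.0001
grasp_force: 0.7
time_s: 3.05
eef_pos: [0.5092, 0.0665, 0.0854]
tool_rot: [[0.0, 1.0, 0.0], [1.0, -0.0, -0.0], [-0.0, 0.0, -1.0]]
contact_force: [1.0, 0.3, 1.2]
gripper_width: -0.0001
grasp_force: 0.7
```

Contact came at about 0.088: 2.6 mm in gives about 1.5 N, as the spring predicts. I press a further 5.4 mm.

```bash
python3 -m handwheel '[[0,0,0.11,0,0,0,1],[0,0,0.22,0,0,0,1],[0,0,0.33,0,0,0,1],[0,0,0.44,0,0,0,1],[0,0,0.54,0,0,0,1]]'
python3 -m handwheel '[[0,0,0,0,0,0,1],[0,0,0,0,0,0,1],[0,0,0,0,0,0,1],[0,0,0,0,0,0,1],[0,0,0,0,0,0,1]]'
python3 - <<'E'
from h import *
F=[]
for _ in range(12): F.append(cam("scene")["img"] is not None and state()["contact_force"])
s=state();print(s["time_s"],s["eef_pos"],np.mean(F,0),np.std(F,0))
E
```

```text
time_s: 3.47
eef_pos: [0.5092, 0.0665, 0.08]
tool_rot: [[-0.0, 1.0, 0.0], [1.0, 0.0, -0.0], [-0.0, 0.0, -1.0]]
contact_force: [-0.6, 1.0, 4.1]
gripper_width: -0.0001
grasp_force: 2.4
time_s: 3.88
eef_pos: [0.5092, 0.0665, 0.0801]
tool_rot: [[0.0, 1.0, 0.0], [1.0, -0.0, -0.0], [-0.0, 0.0, -1.0]]
contact_force: [0.9, 0.3, 5.3]
gripper_width: -0.0005
grasp_force: 2.3
4.4833 [0.50920997 0.06649991 0.07998482] [1.09309398 0.26549493 4.77920427] [0.43612159 0.65445833 0.47440127]
```

4.78 N corresponds to 8.0 mm. I hold until about 5.65 s, then rise gently.

```bash
H='[[0,0,0,0,0,0,1],[0,0,0,0,0,0,1],[0,0,0,0,0,0,1],[0,0,0,0,0,0,1],[0,0,0,0,0,0,1]]'
python3 -m handwheel '[[0,0,0,0,0,0,1],[0,0,0,0,0,0,1],[0,0,0,0,0,0,1],[0,0,0,0,0,0,1],[0,0,0,0,0,0,1]]' | head -2
python3 -m handwheel '[[0,0,0,0,0,0,1],[0,0,0,0,0,0,1],[0,0,0,0,0,0,1],[0,0,0,0,0,0,1],[0,0,0,0,0,0,1]]' | head -2
python3 -m handwheel '[[0,0,0,0,0,0,1],[0,0,0,0,0,0,1],[0,0,0,0,0,0,1],[0,0,0,0,0,0,1]]' | head -4
python3 -m handwheel '[[0,0,-0.2,0,0,0,1],[0,0,-0.4,0,0,0,1],[0,0,-0.6,0,0,0,1],[0,0,-0.8,0,0,0,1],[0,0,-1.0,0,0,0,1]]'
python3 -m handwheel '[[0,0,-0.5,0,0,0,1],[0,0,-1.5,0,0,0,1],[0,0,-3.5,0,0,0,1],[0,0,-6,0,0,0,1],[0,0,-9,0,0,0,1]]'
python3 -m handwheel '[[0,0,-2,0,0,0,1],[0,0,-3,0,0,0,1],[0,0,-3,0,0,0,1],[0,0,-3,0,0,0,1],[0,0,-3,0,0,0,1]]'
python3 - <<'E'
from h import *
c=cam("wrist");cv2.imwrite("pics/w3.png",c["img"][...,::-1])
for n in("scene","wrist"):
    c=cam(n)
    for nm,lo,hi in(("yel",(20,110,90),(35,255,255)),("red",(0,130,70),(8,255,255)),("blu",(100,110,50),(125,255,255))):
        for ce,st in blobs(c,lo,hi): 
            p=plane(c,ce,.088)
            if .4<p[0]<.7 and -.1<p[1]<.3: print(n,nm,ce.round(1),p.round(4))
E
```

```text
time_s: 4.9
eef_pos: [0.5092, 0.0665, 0.08]
time_s: 5.32
eef_pos: [0.5092, 0.0665, 0.08]
time_s: 5.65
eef_pos: [0.5092, 0.0665, 0.08]
tool_rot: [[0.0, 1.0, 0.0], [1.0, -0.0, -0.0], [-0.0, 0.0, -1.0]]
contact_force: [3.9, 0.0, 5.5]
time_s: 6.07
eef_pos: [0.5076, 0.0667, 0.0892]
tool_rot: [[-0.0, 1.0, -0.003], [1.0, 0.0, 0.0], [0.0, -0.003, -1.0]]
contact_force: [-0.1, -0.0, 0.9]
gripper_width: -0.0002
grasp_force: 0.0
time_s: 6.48
eef_pos: [0.5076, 0.0667, 0.1801]
tool_rot: [[-0.0, 1.0, -0.003], [1.0, 0.0, 0.0], [0.0, -0.003, -1.0]]
contact_force: [-0.2, 0.8, -0.7]
gripper_width: -0.0002
grasp_force: 0.0
time_s: 6.9
eef_pos: [0.5079, 0.0666, 0.2083]
tool_rot: [[0.0, 1.0, -0.003], [1.0, -0.0, 0.0], [0.0, -0.003, -1.0]]
contact_force: [0.4, 0.5, -0.4]
gripper_width: -0.0002
grasp_force: 0.0
scene yel [283.4 192.1] [0.5112 0.0656 0.088 ]
scene red [292.  126.8] [0.6845 0.2437 0.088 ]
scene red [259.3 182.4] [0.4952 0.1245 0.088 ]
scene red [209.8 192.6] [0.4039 0.1678 0.088 ]
scene blu [348.9 183.3] [ 0.6254 -0.0061  0.088 ]
scene blu [335.5 212.5] [ 0.5438 -0.0493  0.088 ]
wrist yel [319.  192.5] [0.5102 0.0668 0.088 ]
wrist red [530.6   4.6] [0.6577 0.2049 0.088 ]
wrist red [503.3  17.9] [0.6389 0.1954 0.088 ]
wrist red [297.8 118.8] [0.4942 0.1242 0.088 ]
wrist blu [481.3 193.1] [0.6407 0.0664 0.088 ]
wrist blu [361.6 307.2] [ 0.5488 -0.0415  0.088 ]
```

View pics/w3.png

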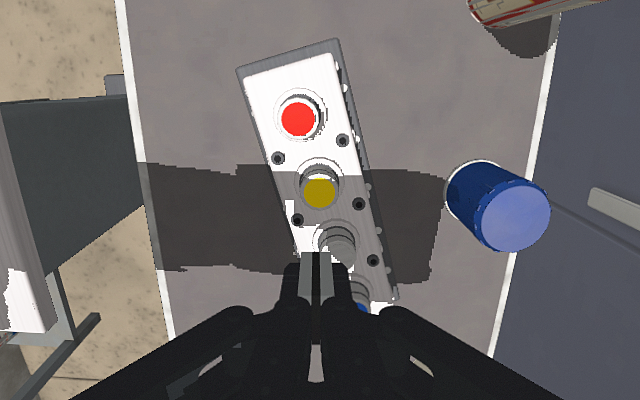

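The yellow lifter (319,192) is fully up at its original scene pixel, nothing else has shifted, and the gripper is clear.

```bash
python3 -c "from station import sign_off; print(sign_off())"
```

```text
the job is handed in; nothing more can be done
None
```

The yellow lifter was pressed straight down 8.0 mm (about 4.8 N), held for about 2.2 s and let rise fully; the gripper is withdrawn, the pictures show nothing else moved, and the job is handed in.

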